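Press a board carrier down and slide it under the leaf spring of a test fixture

ROBOT

A 6-joint arm with a two-finger parallel gripper is mounted at the origin on the work surface. World frame = base frame: x ahead of the robot, y to its left, z up, the work surface at z = 0. Lengths are in mm, angles in degrees, forces in N, time in s.
With the tool pointing down it reaches from about 350 to 850 mm from the base axis. Payload 8.1 kg.
Tool frame: the origin (TCP) lies midway between the tips of the shut fingers; the grasp point (between the pads) lies 19 mm behind it; y points along the fingers, x is the direction in which the jaws open and shut, and the axes are right-handed (so a half turn about y gives the same grasp; the last joint's range is limited). The gripper opens to 85 mm and grips with 20 to 120 N. Pads are 22 mm wide; open, the fingers measure 114 mm over their backs; the gripper's body (76 mm by 85 mm) begins 54 mm behind the grasp point. The pads swing forward as they close: fully open they stand 13 mm farther back than shut.
Start: joints at [70.909, 7.471, 85.268, -0, 87.261, -4.893], TCP at [147.141, 581.683, 231.292] pointing down, gripper open.
Joint ranges: [-169.43, 169.43], [-51.17, 129.36], [1.28, 143.12], [-76.62, 256.62], [0, 156.53], [-152.29, 152.29]. Speed limits (degrees/s): [136.94, 136.94, 159.86, 180, 180, 180].

INTERFACE

Orientations are given as [roll, pitch, yaw] about the fixed x, y, z axes, in that order (R = Rz(yaw) Ry(pitch) Rx(roll)).
In Python, from bench import r gives the robot as it stands.
- The arm moves only by the tool move_arm, never from a script. Its arguments are lists of equal length, an entry for each row: "linear": the shift along the tool's x, y, z normalised to -1 to 1, where 1 is 300 mm, a list of three; "twist": the turn, a rotation vector about the tool's x, y, z normalised to -1 to 1, where 1 is pi/2 rad, a list of three; "hand": the opening, from -1 (shut) to 1 (fully open). A call has 1 to 12 rows; each row is the pose to reach, as a shift and turn from the pose measured when the call began, along the tool's axes at that moment; what a row does not reach only later rows make up. A row lasts 1/12 s, in which the tool goes at most 41.7 mm and 7.16 degrees, less where a joint would pass 70% of its speed; a pose out of reach is approached as far as the arm can. A call with a number of a shift or a turn outside -1 to 1 is refused whole. A call with a gripper value outside its range is refused whole. The fingers move at their own pace and stop on an object; "force" is the grip in N (left out, the last holds). Time passes only in rows, so rows that repeat a pose let the fingers close. It gives the time, the measured TCP pose, the force and the opening at its end, in the units of the state.
- r.sense(): the state, without advancing time (a new reading comes with each control period).
- r.snapshot(name): name is "scene" or "top"; returns a dict with "frame" (384x512x3 uint8, red, green, blue), "range_z" (384x512 float32, mm along the optical axis (not along the pixel's ray), 0 where there is no reading), "intrinsics" (3x3 intrinsics, pixels), "dist_coeffs" ([k1, k2, p1, p2, k3] as OpenCV has them; the pictures are not rectified), "R" (3x3) and "t" (3): a world point X has camera coordinates R X + t. Camera axes: x right, y down, z forward; pixel columns grow to the right and rows downward; lengths in mm; the calibration is good to about 2 mm. A picture is of the moment at which its call begins.
- r.hand_in(): hands the job in, once; it reports no verdict.
The state is a dict: "time": time; "joint_pos": joint angles; "qd": joint speeds; "joint_efforts": joint torques, N m; "tool_pos": TCP position; "tcp_rot": TCP orientation; "ft_force": force on the tool from outside, world axes, zero at the start; "wrist_torque": the same for the moment, N m; "finger_gap": finger opening in mm.
Only numpy, scipy, OpenCV 4.12 (cv2) and the standard library are available. Lean on these libraries where they do the work, as an engineer would, in place of code of your own. Each camera call takes 0.05 s, during which the arm holds its last target. There are 200 camera calls.

TASK

Load the circuit-board carrier into the test fixture without picking it up: with your closed fingertips press hard on its black thumb pad so that the sprung orange loading plate sinks, and keep pressing while you slide the carrier forward under the blue bridge and the dark steel leaf spring until it is fully home against the end stop. Then let go: the carrier must lie flat under the leaf spring with the orange plate popped up again behind it. Leave the satellite frame, the red bin and the screwdriver alone.

Things in the scene. Friction and masses are not known exactly. Their poses are not given: they have to be found in the camera images.
- carrier: loose board carrier: flat tray 110 mm long (x), 50 wide (y), 12 thick, about 0.2 kg. Origin at the centre of its underside; x points forward, the way it must slide. A yellow thumb ridge crosses its whole width at x = -18 to -12 mm, 6 mm above the top face. Front: grey metal with a dark blue board. It starts on the raised orange plate, 70 to 87 mm behind home, with 1.5 mm play a side.
- carrier_pad (a point): middle of the carrier's flat black thumb pad, on its top face: 36 mm behind the carrier's origin, 12 mm above its underside; x forward, z up. The pad is 37 mm long, 50 mm wide; the rear face of the yellow ridge is 18 mm ahead of this point, so fingertips that slip forward meet the ridge.
- home (a point): where the carrier's origin must finally lie: on the fixture's steel track floor, 20 mm above the table; x is the slide direction, z up. Fixed to the fixture. The end stop's face is at x = +55 mm. The fixed floor runs from x = -61 mm to the stop. Track walls: inside 53 mm, outside 73 mm apart, tops 11 mm above the floor (1 mm below the top of a carrier lying on the floor).
- bridge_mid (a point): middle of the underside of the blue bridge beam across the track, 15 mm above the track floor; fixed. The beam is 12 mm long (x), 15 mm tall; its posts are 73 mm apart outside. A carrier on the raised plate is 5 mm too high and is stopped by the beam; pressed down it passes. At home the ridge ends 5 mm before the beam's rear face.
- plate_top (a point): middle of the top of the orange loading plate, 88 mm long (x), 51 mm wide; raised, its top is 8 mm above the track floor. It ends 61 mm behind home in x; when home the carrier has left it by 6 mm.
- loading_plate (a joint): how far the loading plate is pressed down, m: 0 = raised, 0.0075 = fully down on a hard stop (0.5 mm above the floor). Spring: with the carrier on it, it starts to sink at about 4 N of press and is fully down at about 13 N; at least 5.5 mm (about 11 N) is needed to pass the bridge. It springs up when the carrier has left it.
- leaf_spring (a joint): lift of the dark steel leaf spring, rad: 0 = at rest. The leaf, 34 mm wide, is rooted in the bridge and slopes down 46 mm forward to a tip about 7 mm above the track floor, 46 mm ahead of home in x. A carrier under it lifts it by about 0.1 rad and is pressed down and dragged on with about 7 N.
- sat_frame: bystander: small satellite frame, upright, 100 x 100 mm, 100 mm tall; origin at the centre of its underside
- red_bin: bystander: open red bin 70 x 70 mm, 50 mm tall; origin at the centre of its underside
- driver: bystander: black-handled screwdriver 170 mm long, lying along its x, about 30 mm thick; origin near the middle of its length, at its underside
There are look-alikes about, which are no part of the job. What is shaped like the carrier but green or purple is not meant.

How it is judged:
By the outcome, as a careful person would: the job done as asked, in the order asked, and still so for the second after the job is handed in, with the robot touching nothing.
It also fails if it takes over 35 s, if anything falls off the work surface, if the arm or the gripper's body presses on something with over 40 N, if the wrist force passes 120 N, or if a joint passes its speed limit or range.

## Working session

There is one attempt and no reset: what is moved stays moved. The work goes in short steps, Python scripts to look and compute and a tool call to move; the robot and the scene stay as the last step left them, time stands still between calls to the robot, and variables do not carry over. Pictures are saved under pics/ and viewed, on a budget of 10 in all, crops included, one or two more only if the job needs it, and the job is handed in when it is done.

Besides the shell and the picture viewer there is one more tool, called after "Emit:" by a JSON object that holds its "method" and its "body", one argument or row to a line. move_arm: Moves the arm, as the interface text tells. Scaled input: -1 to 1 covers 300 mm each way for a shift and pi/2 rad each way for a turn. Its arguments: {"type":"object","properties":{"linear":{"type":"array","items":{"type":"array","items":{"type":"number","minimum":-1,"maximum":1}}},"twist":{"type":"array","items":{"type":"array","items":{"type":"number","minimum":-1,"maximum":1}}},"hand":{"type":"array","items":{"type":"number"}},"force":{"type":"number"}},"required":["linear","twist","hand"]}

```bash
mkdir -p pics; ls; cat > h.py <<'E'
import numpy as np, cv2
from bench import r
def snap(n):
    s=r.snapshot(n); np.savez(f'{n}.npz',**s); return s
def pts(s):
    h,w=s['range_z'].shape; v,u=np.mgrid[:h,:w]
    uv=np.stack([u,v],-1).reshape(-1,1,2).astype(np.float64)
    n=cv2.undistortPoints(uv,np.array(s['intrinsics'],float),np.array(s['dist_coeffs'],float)).reshape(h,w,2)
    z=s['range_z'].astype(float)
    c=np.dstack([n[...,0]*z,n[...,1]*z,z])
    P=(c-np.array(s['t']).ravel())@np.array(s['R'])
    P[z<=0]=np.nan
    return P
E
python3 - <<'E'
from h import *
print(r.sense())
for n in('scene','top'):
    s=snap(n); cv2.imwrite(f'pics/{n}0.png',cv2.resize(s['frame'][...,::-1],(768,576)))
E
```

```text
pics
{'time': 0.0, 'joint_pos': array([ 7.09128417e+01,  7.51711353e+00,  8.53297891e+01, -1.19417529e-04,
        8.72593960e+01, -4.89262461e+00]), 'qd': array([-0.08188557, -0.02343592, -0.1407751 ,  0.04159061, -0.02222677,
       -0.0135333 ]), 'joint_efforts': array([ 5.44062971e-05, -5.69390774e+01, -5.00560248e+01, -1.31798633e-04,
        1.43406243e-02, -4.98820910e-06]), 'tool_pos': array([146.92560059, 581.17325276, 230.21861651]), 'tcp_rot': array([-89.99105276,   0.10592149,  75.80548036]), 'ft_force': array([-0.18376233, -0.32160518, -0.57989024]), 'wrist_torque': array([0.05419076, 0.04528953, 0.01493298]), 'finger_gap': 85.26317459574935}
```

View pics/top0.png

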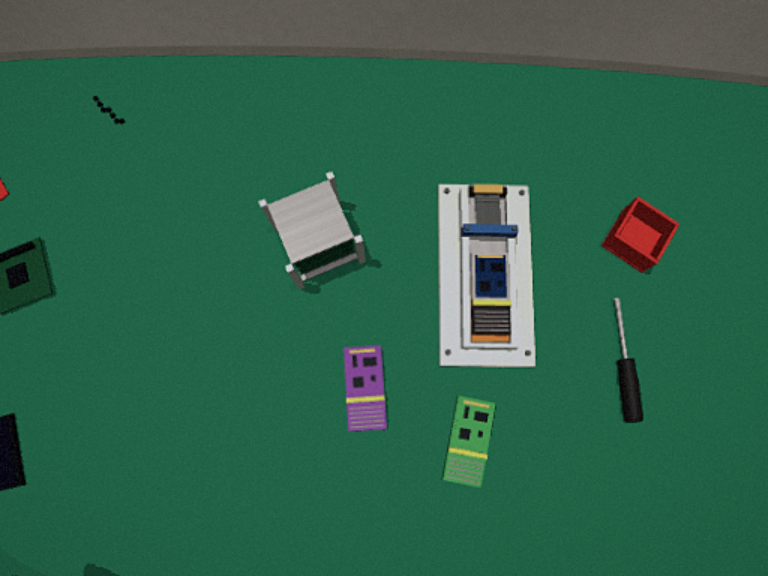

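View pics/scene0.png

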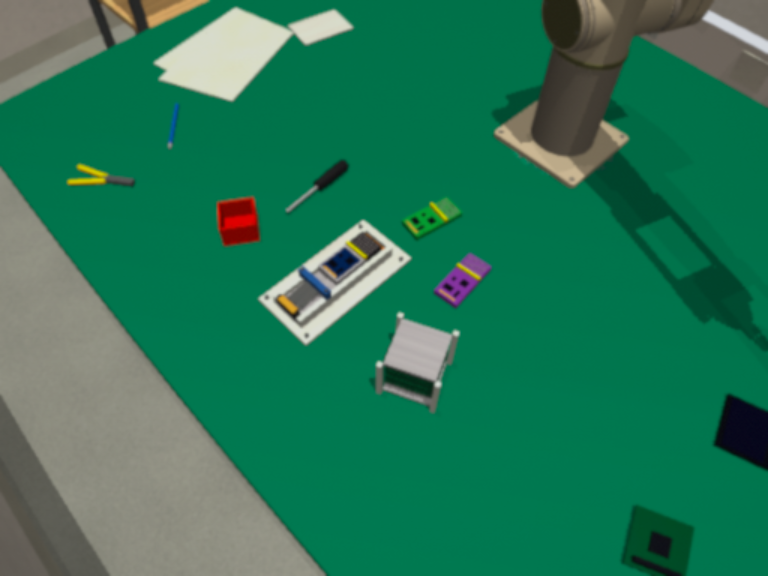

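The top view shows the fixture with its slide direction up the picture: end stop at (488,190), bridge (490,231), yellow ridge (492,302), black pad (491,322) and orange plate (491,338). The look-alikes are at (365,388) and (470,440). The scene view shows the same layout, with nothing near the fixture that would block the arm.

```bash
cat > m.py <<'E'
from h import *
def masks(s,P):
    hsv=cv2.cvtColor(s['frame'],cv2.COLOR_RGB2HSV); H,S,V=[hsv[...,i].astype(int) for i in range(3)]
    return dict(blue=(H>100)&(H<118)&(S>130)&(V>60)&(P[...,2]>40),yellow=(H>24)&(H<34)&(S>140)&(V>120),orange=(H>8)&(H<22)&(S>140)&(V>100),
      white=(S<40)&(V>150)&(P[...,2]<13))
def plane(s,m,z):  # rays of mask pixels onto plane z
    v,u=np.nonzero(m); n=cv2.undistortPoints(np.stack([u,v],-1).reshape(-1,1,2).astype(float),s['intrinsics'],s['dist_coeffs']).reshape(-1,2)
    R=s['R'];C=-R.T@s['t'].ravel(); d=np.c_[n,np.ones(len(n))]@R
    return C+d*((z-C[2])/d[:,2])[:,None]
E
python3 - <<'E'
from m import *
for n in('top','scene'):
    s=dict(np.load(n+'.npz'));P=pts(s);M=masks(s,P)
    roi=np.zeros(P.shape[:2],np.uint8)
    a=(280,115,370,250) if n=='top' else (165,140,280,235)
    roi[a[1]:a[3],a[0]:a[2]]=1
    print(n,'cam',-s['R'].T@s['t'].ravel())
    for k,m in M.items():
        z=dict(blue=50,yellow=46,orange=28,white=10)[k]
        N,L,st,c=cv2.connectedComponentsWithStats((m&(roi>0)).astype(np.uint8))
        for i in range(1,N):
            if st[i,4]<12: continue
            Q=P[L==i]; q=plane(s,L==i,z)
            rc=cv2.minAreaRect(q[:,:2].astype(np.float32))
            print(k,st[i],'med',np.nanmedian(Q,0).round(1),'rect@z',z,np.round(rc[0],1),np.round(rc[1],1),round(rc[2],1))
s=dict(np.load('top.npz'));P=pts(s)
for v in range(118,248,3): print(v,P[v,327].round(1),s['frame'][v,327])
E
```

```text
top cam [416.30962217  79.93569975 758.22617146]
blue [309 149  36   7 179] med [657.3 -51.9  50.4] rect@z 50 [657.6 -50.7] [12.2 70.4] 0.1
blue [317 172  21  26 230] med [592.2 -53.2  41. ] rect@z 50 [591.6 -50.8] [50.4 39.5] 2.2
yellow [315 201  26   3  76] med [557.4 -53.   46.2] rect@z 46 [557.3 -53.1] [ 4.  49.2] 2.1
orange [316 124  19   5  78] med [716.9 -49.5  41.4] rect@z 28 [722.9 -52. ] [ 9.  38.4] 2.7
orange [318 170  17   2  33] med [622.5 -51.3  40.8] rect@z 28 [626.  -53.5] [ 2.1 32.8] 2.4
orange [314 223  26   5 120] med [514.4 -52.2  28.2] rect@z 28 [514.6 -54.5] [ 8.  49.9] 2.0
white [ 293  123   64  121 3246] med [583.7 -20.9   8.2] rect@z 10 [608.8 -52. ] [258.3 128.2] 1.2
scene cam [984.07338888 447.93549013 912.63124778]
blue [228 168  11   6  16] med [575.4 -56.2  41.3] rect@z 50 [582.5 -45.5] [13.1 26.4] 4.3
blue [224 174   7   9  23] med [603.7 -46.3  41.2] rect@z 50 [608.1 -40.9] [26.6 13.6] 36.8
blue [200 180  20  18 108] med [662.1 -48.3  49. ] rect@z 50 [661.7 -47.9] [13.1 72.4] 1.6
yellow [231 161  14  11  45] med [559.8 -55.5  45. ] rect@z 46 [559.9 -54
[... 1132 characters left out ...]
3  39.7] [13 29 63]
196 [570.1 -52.8  42.1] [10 31 70]
199 [564.3 -53.   41.1] [190 184 172]
202 [557.1 -51.9  46.8] [193 196  80]
205 [552.7 -53.4  38.9] [34 35 37]
208 [nan nan nan] [99 95 94]
211 [540.7 -53.4  39.1] [100  89  90]
214 [534.6 -53.2  40. ] [102  98  95]
217 [528.5 -53.   41. ] [103  94  92]
220 [522.4 -52.8  42.2] [122 115 112]
223 [517.8 -54.4  33.5] [125  76  38]
226 [512.4 -55.2  29.6] [193 119  55]
229 [506.4 -55.1  30.3] [188 195 196]
232 [501.1 -56.2  24.4] [69 67 61]
235 [496.9 -59.2   8.5] [196 200 204]
238 [490.8 -59.1   8.7] [198 201 203]
241 [484.8 -59.3   8.2] [197 201 204]
244 [ 4.795e+02 -6.090e+01 -4.000e-01] [113 124 105]
247 [473.5 -61.   -0.7] [ 36 102  71]
```

Emit:
{"method": "move_arm", "body": {
  "linear": [
    [-0.1, 0, -0.1],
    [-0.2, 0, -0.2],
    [-0.3, 0, -0.3],
    [-0.4, 0, -0.41],
    [-0.5, 0, -0.52],
    [-0.6, 0, -0.62],
    [-0.7, 0, -0.72],
    [-0.8, 0, -0.82],
    [-0.865, 0, -0.896],
    [-0.865, 0, -0.896],
    [-0.865, 0, -0.896]
  ],
  "twist": [
    [0, -0.03, 0],
    [0, -0.06, 0],
    [0, -0.1, 0],
    [0, -0.14, 0],
    [0, -0.173, 0],
    [0, -0.173, 0],
    [0, -0.173, 0],
    [0, -0.173, 0],
    [0, -0.173, 0],
    [0, -0.173, 0],
    [0, -0.173, 0]
  ],
  "hand": [-1, -1, -1, -1, -1, -1, -1, -1, -1, -1, -1],
  "force": 40
}}

```text
time: 1.02
tool_pos: [344.9, 261.8, 230.5]
tcp_rot: [-90.0, 0.1, 91.1]
ft_force: [-0.7, 0.9, -0.1]
finger_gap: -0.2
```

Emit:
{"method": "move_arm", "body": {
  "linear": [
    [-0.1, 0, -0.06],
    [-0.22, 0, -0.13],
    [-0.33, 0, -0.2],
    [-0.44, 0, -0.27],
    [-0.55, 0, -0.34],
    [-0.66, 0, -0.41],
    [-0.77, 0.05, -0.48],
    [-0.88, 0.12, -0.55],
    [-0.97, 0.2, -0.62],
    [-0.97, 0.3, -0.62],
    [-0.97, 0.4, -0.62],
    [-0.97, 0.4, -0.62]
  ],
  "twist": [
    [0, 0, 0],
    [0, 0, 0],
    [0, 0, 0],
    [0, 0, 0],
    [0, 0, 0],
    [0, -0.003, 0],
    [0, -0.003, 0],
    [0, -0.003, 0],
    [0, -0.003, 0],
    [0, -0.003, 0],
    [0, -0.003, 0],
    [0, -0.003, 0]
  ],
  "hand": [-1, -1, -1, -1, -1, -1, -1, -1, -1, -1, -1, -1]
}}

```text
time: 2.02
tool_pos: [531.7, -24.1, 103.3]
tcp_rot: [-89.3, -0.0, 91.4]
ft_force: [-1.3, 1.3, -1.5]
finger_gap: 0.1
```

Emit:
{"method": "move_arm", "body": {
  "linear": [
    [-0.05, 0.03, -0.015],
    [-0.099, 0.08, -0.029],
    [-0.099, 0.13, -0.029],
    [-0.099, 0.165, -0.029],
    [-0.099, 0.183, -0.029],
    [-0.099, 0.183, -0.029],
    [-0.099, 0.183, -0.029]
  ],
  "twist": [
    [0, 0, 0],
    [0, 0, 0],
    [0, 0, 0],
    [0, 0, 0],
    [0, 0, 0],
    [0, 0, 0],
    [0, 0, 0]
  ],
  "hand": [-1, -1, -1, -1, -1, -1, -1]
}}

```text
time: 2.6
tool_pos: [540.7, -52.7, 49.1]
tcp_rot: [-89.3, -0.0, 91.4]
ft_force: [0.9, 0.2, -0.3]
finger_gap: -0.1
```

```bash
python3 - <<'E'
from h import *
q=r.sense(); print(q['tool_pos'],q['tcp_rot'],q['ft_force'])
a=snap('scene')['frame'][120:240,150:310,::-1]; b=snap('top')['frame'][110:250,250:410,::-1]
cv2.imwrite('pics/a1.png',np.vstack([cv2.resize(a,(640,280)) if 0 else cv2.resize(a,(400,300)),cv2.resize(b,(400,300),interpolation=cv2.INTER_CUBIC)]))
E
```

```text
[540.68541306 -52.74110214  49.05370205] [-8.92989157e+01 -4.45283340e-02  9.14323188e+01] [ 0.91474205  0.24613679 -0.34064471]
```

View pics/a1.png

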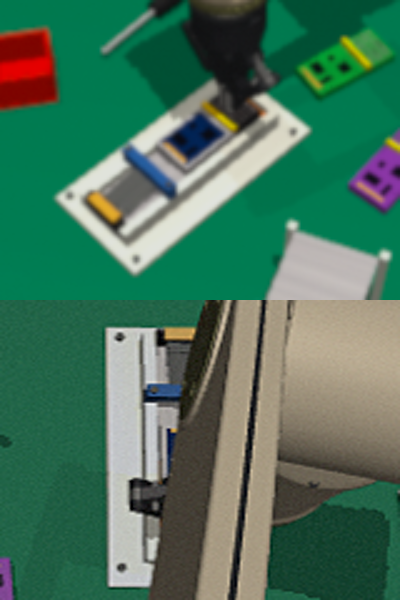

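The upper crop shows the shut fingertips (238,108) over the black pad, just behind the yellow ridge (222,115). In the lower crop the arm hides the carrier. Next I press in small steps.

Emit:
{"method": "move_arm", "body": {
  "linear": [
    [0, 0.015, 0],
    [0, 0.025, 0],
    [0, 0.032, 0],
    [0, 0.037, 0],
    [0, 0.042, 0],
    [0, 0.042, 0],
    [0, 0.042, 0]
  ],
  "twist": [
    [-0.008, 0, 0],
    [-0.008, 0, 0],
    [-0.008, 0, 0],
    [-0.008, 0, 0],
    [-0.008, 0, 0],
    [-0.008, 0, 0],
    [-0.008, 0, 0]
  ],
  "hand": [-1, -1, -1, -1, -1, -1, -1]
}}

```text
time: 3.28
tool_pos: [541.4, -53.3, 37.6]
tcp_rot: [-90.1, -0.0, 91.4]
ft_force: [-1.4, 1.2, 6.4]
finger_gap: 0.1
```

Emit:
{"method": "move_arm", "body": {
  "linear": [
    [0, 0.005, 0],
    [0, 0.01, 0],
    [0, 0.015, 0],
    [0, 0.02, 0],
    [0, 0.024, 0],
    [0, 0.024, 0],
    [0, 0.024, 0]
  ],
  "twist": [
    [0, 0, 0],
    [0, 0, 0],
    [0, 0, 0],
    [0, 0, 0],
    [0, 0, 0],
    [0, 0, 0],
    [0, 0, 0]
  ],
  "hand": [-1, -1, -1, -1, -1, -1, -1]
}}

```text
time: 3.87
tool_pos: [542.8, -53.6, 32.5]
tcp_rot: [-90.3, 0.0, 91.4]
ft_force: [-4.7, 1.1, 15.3]
finger_gap: 0.3
```

Emit:
{"method": "move_arm", "body": {
  "linear": [
    [0, 0.009, -0.008],
    [0, 0.009, -0.018],
    [0, 0.009, -0.028],
    [0, 0.009, -0.038],
    [0, 0.009, -0.048],
    [0, 0.009, -0.058],
    [0, 0.009, -0.068],
    [0, 0.009, -0.078],
    [0, 0.009, -0.088],
    [0, 0.009, -0.1]
  ],
  "twist": [
    [0, 0, 0],
    [0, 0, 0],
    [0, 0, 0],
    [0, 0, 0],
    [0, 0, 0],
    [0, 0, 0],
    [0, 0, 0],
    [0, 0, 0],
    [0, 0, 0],
    [0, 0, 0]
  ],
  "hand": [-1, -1, -1, -1, -1, -1, -1, -1, -1, -1]
}}

```text
time: 4.7
tool_pos: [574.4, -53.4, 32.4]
tcp_rot: [-90.4, 0.1, 91.4]
ft_force: [-5.1, -0.4, 16.3]
finger_gap: 0.0
```

```bash
python3 - <<'E'
from m import *
s=snap('scene');P=pts(s);M=masks(s,P)
for k,z in(('yellow',40),('blue',50)):
    m=M[k].copy(); m[:140]=0;m[235:]=0;m[:,:165]=0;m[:,280:]=0
    N,L,st,c=cv2.connectedComponentsWithStats(m.astype(np.uint8))
    for i in range(1,N):
        if st[i,4]>12: print(k,st[i],plane(s,L==i,z).mean(0).round(1),np.nanmedian(P[L==i],0).round(1))
cv2.imwrite('pics/a2.png',cv2.resize(s['frame'][120:240,150:310,::-1],(640,480)))
E
```

```text
yellow [272 149   6   6  13] [447.4 -22.6  40. ] [429.8 -36.3  12.3]
yellow [226 173   9   8  29] [593.8 -43.9  40. ] [593.7 -46.6  38.4]
blue [200 180  20  18 118] [661.5 -47.1  50. ] [661.6 -46.3  49.4]
```

View pics/a2.png

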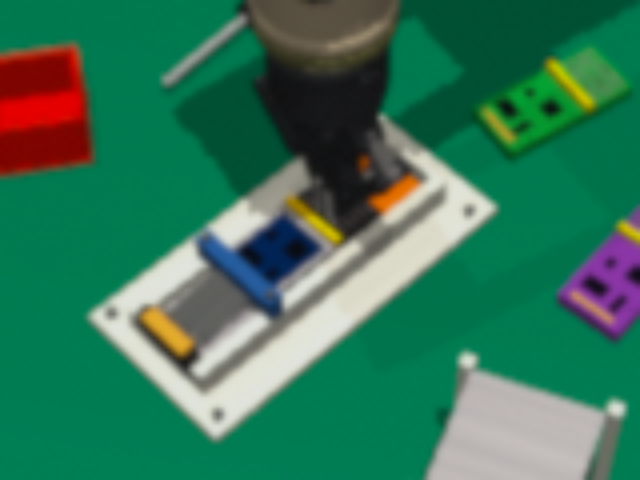

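The ridge (315,220) has moved about 33 mm with the fingers, and the board's front has gone under the bridge (240,272). The plate is still pressed down. I continue the slide.

Emit:
{"method": "move_arm", "body": {
  "linear": [
    [0, 0.01, -0.008],
    [0, 0.01, -0.018],
    [0, 0.011, -0.028],
    [0, 0.011, -0.038],
    [0, 0.011, -0.048],
    [0, 0.011, -0.058],
    [0, 0.011, -0.068],
    [0, 0.011, -0.078],
    [0, 0.011, -0.088],
    [0, 0.011, -0.1],
    [0, 0.011, -0.112],
    [0, 0.011, -0.124]
  ],
  "twist": [
    [0, 0, 0],
    [0, 0, 0],
    [0, 0, 0],
    [0, 0, 0],
    [0, 0, 0],
    [0, 0, 0],
    [0, 0, 0],
    [0, 0, 0],
    [0, 0, 0],
    [0, 0, 0],
    [0, 0, 0],
    [0, 0, 0]
  ],
  "hand": [-1, -1, -1, -1, -1, -1, -1, -1, -1, -1, -1, -1]
}}

```text
time: 5.75
tool_pos: [613.0, -53.1, 32.2]
tcp_rot: [-90.5, 0.1, 91.4]
ft_force: [-10.5, 0.9, 21.4]
finger_gap: -0.4
```

Emit:
{"method": "move_arm", "body": {
  "linear": [
    [0, 0.011, -0.01],
    [0, 0.011, -0.015],
    [0, 0.011, -0.02],
    [0, 0.011, -0.025],
    [0, 0.011, -0.03],
    [0, 0.011, -0.035],
    [0, 0.011, -0.04],
    [0, 0.011, -0.045],
    [0, 0.011, -0.05],
    [0, 0.011, -0.053]
  ],
  "twist": [
    [0, 0, 0],
    [0, 0, 0],
    [0, 0, 0],
    [0, 0, 0],
    [0, 0, 0],
    [0, 0, 0],
    [0, 0, 0],
    [0, 0, 0],
    [0, 0, 0],
    [0, 0, 0]
  ],
  "hand": [-1, -1, -1, -1, -1, -1, -1, -1, -1, -1]
}}

```text
time: 6.58
tool_pos: [630.2, -53.0, 32.0]
tcp_rot: [-90.6, 0.1, 91.4]
ft_force: [-7.9, -0.4, 20.7]
finger_gap: 0.2
```

Emit:
{"method": "move_arm", "body": {
  "linear": [
    [0, 0.01, -0.008],
    [0, 0.01, -0.011],
    [0, 0.01, -0.014],
    [0, 0.01, -0.017],
    [0, 0.01, -0.02],
    [0, 0.01, -0.02]
  ],
  "twist": [
    [0, 0, 0],
    [0, 0, 0],
    [0, 0, 0],
    [0, 0, 0],
    [0, 0, 0],
    [0, 0, 0]
  ],
  "hand": [-1, -1, -1, -1, -1, -1]
}}

```text
time: 7.08
tool_pos: [631.3, -53.1, 31.9]
tcp_rot: [-90.0, 0.1, 91.4]
ft_force: [-42.9, 2.1, 48.2]
finger_gap: -0.0
```

```bash
python3 - <<'E'
from m import *
s=snap('scene');P=pts(s);M=masks(s,P)
for k,z in(('yellow',38),('blue',50)):
    m=M[k].copy(); m[:140]=0;m[235:]=0;m[:,:165]=0;m[:,260:]=0
    N,L,st,c=cv2.connectedComponentsWithStats(m.astype(np.uint8))
    for i in range(1,N):
        if st[i,4]>8: print(k,st[i],plane(s,L==i,z).mean(0).round(1),np.nanmedian(P[L==i],0).round(1))
cv2.imwrite('pics/a3.png',cv2.resize(s['frame'][140:230,160:280,::-1],(640,480)))
E
```

```text
yellow [213 185   8   7  22] [644.3 -41.1  38. ] [643.9 -41.6  36.6]
blue [200 180  20  18 100] [662.4 -48.   50. ] [662.3 -48.9  49.3]
```

View pics/a3.png

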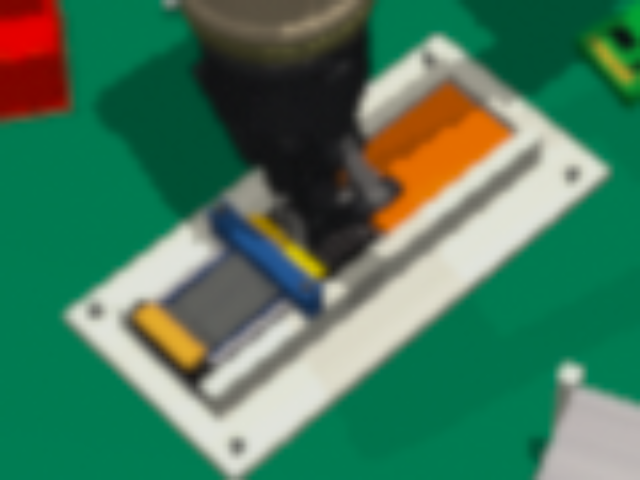

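The ridge (288,245) stands just behind the bridge and the orange plate has popped up behind the carrier. The forward force jumped to 43 N with almost no travel, so the carrier is at the stop. I take off the load first, then lift.

Emit:
{"method": "move_arm", "body": {
  "linear": [
    [0, 0.003, -0.006],
    [0, 0.002, -0.003],
    [0, 0.001, 0],
    [0, 0, 0],
    [0, -0.002, 0.002],
    [0, -0.01, 0.004],
    [0, -0.03, 0.006],
    [0, -0.06, 0.006],
    [0, -0.12, 0.006],
    [0, -0.2, 0.006],
    [0, -0.3, 0.006],
    [0, -0.4, 0.006]
  ],
  "twist": [
    [0, 0, 0],
    [0, 0, 0],
    [0, 0, 0],
    [0, 0, 0],
    [0, 0, 0],
    [0, 0, 0],
    [0, 0, 0],
    [0, 0, 0],
    [0, 0, 0],
    [0, 0, 0],
    [0, 0, 0],
    [0, 0, 0]
  ],
  "hand": [-1, -1, -1, -1, -1, -1, -1, -1, -1, -1, -1, -1]
}}

```text
time: 8.13
tool_pos: [629.2, -52.7, 153.4]
tcp_rot: [-89.9, 0.1, 91.4]
ft_force: [0.5, -0.4, -0.1]
finger_gap: -0.2
```

Emit:
{"method": "move_arm", "body": {
  "linear": [
    [0, -0.1, 0.1],
    [0, -0.1, 0.2],
    [0, -0.1, 0.3],
    [0, -0.1, 0.4],
    [0, -0.1, 0.5],
    [0.1, -0.1, 0.5],
    [0.2, -0.1, 0.5],
    [0.3, -0.1, 0.5],
    [0.4, -0.1, 0.5],
    [0.5, -0.1, 0.5],
    [0.6, -0.1, 0.5],
    [0.6, -0.1, 0.5]
  ],
  "twist": [
    [0, 0, 0],
    [0, 0, 0],
    [0, 0, 0],
    [0, 0, 0],
    [0, 0, 0],
    [0, 0, 0],
    [0, 0, 0],
    [0, 0, 0],
    [0, 0, 0],
    [0, 0, 0],
    [0, 0, 0],
    [0, 0, 0]
  ],
  "hand": [-1, -1, -1, -1, -1, -1, -1, -1, -1, -1, -1, -1]
}}

```text
time: 9.13
tool_pos: [474.8, 128.1, 184.3]
tcp_rot: [-90.0, -0.0, 91.6]
ft_force: [0.5, -0.4, 0.6]
finger_gap: -0.0
```

```bash
python3 - <<'E'
from m import *
print(r.sense()['ft_force'])
ims=[]
for n,b in(('scene',(140,230,160,280)),('top',(115,205,270,390))):
    s=snap(n);P=pts(s);M=masks(s,P)
    for k,z in(('yellow',38),('blue',50),('orange',28)):
        m=M[k].copy(); g=np.zeros_like(m); g[b[0]:b[1]+60,b[2]:b[3]]=1
        N,L,st,c=cv2.connectedComponentsWithStats((m&g).astype(np.uint8))
        for i in range(1,N):
            if st[i,4]>12:
                q=plane(s,L==i,z); print(n,k,st[i],'min',q.min(0).round(1)[:2],'max',q.max(0).round(1)[:2],'med',np.nanmedian(P[L==i],0).round(1))
    if n=='top':
        for v in range(122,232,3): print(v,P[v,[321,327,333]].round(1)[:,[0,2]].tolist(),s['frame'][v,327])
    ims.append(cv2.resize(s['frame'][b[0]:b[1],b[2]:b[3],::-1],(400,300),interpolation=cv2.INTER_CUBIC))
cv2.imwrite('pics/a4.png',np.hstack(ims))
E
```

```text
[ 0.50184114 -0.37233295  0.59018703]
scene yellow [207 181  14  11  38] min [641.2 -76.2] max [648.1 -28.6] med [644.7 -50.2  37.5]
scene blue [200 180  20  18 101] min [655.8 -84.1] max [668.4 -12.2] med [662.  -48.   49.1]
scene orange [221 156  35  27 476] min [510.5 -80.9] max [602.7 -31.4] med [557.8 -55.6  27.8]
scene orange [185 197  13  12  75] min [709.4 -78.9] max [724.5 -36.6] med [721.5 -51.2  40.6]
top yellow [315 160  24   3  61] min [641.  -76.2] max [646.2 -29.4] med [643.7 -55.8  38. ]
top blue [309 149  36   7 177] min [652.4 -85.9] max [663.7 -15.5] med [657.6 -51.6  50.3]
top orange [316 123  19   6  79] min [718.5 -71. ] max [728.9 -32.9] med [717.5 -51.8  41.1]
top orange [ 314  184   26   44 1065] min [509.9 -79.4] max [597.  -29.1] med [552.5 -53.3  28.2]
122 [[725.9, 40.8], [744.2, -0.1], [744.2, 1.5]] [62 96 63]
125 [[718.9, 41.7], [718.7, 43.6], [720.8, 39.9]] [163 134  73]
128 [[714.5, 36.3], [714.4, 38.0], [715.1, 37.7]] [101  74  39]
131 [[709.1, 33.4], [708.8, 35.5], [709.3, 35.6]] [57 55 51]
134 [[701.8, 35.0], [702.1, 35.7], [703.8, 32.8]] [67 63 61]
[... 1306 characters left out ...]
200 [[564.4, 28.3], [564.6, 29.4], [nan, nan]] [164 101  52]
203 [[558.4, 28.0], [558.6, 29.1], [559.4, 27.2]] [157  95  43]
206 [[552.4, 27.4], [552.4, 29.5], [553.1, 28.2]] [161 101  49]
209 [[546.0, 29.1], [546.6, 28.2], [547.1, 27.9]] [162 101  50]
212 [[540.2, 27.7], [540.5, 28.4], [541.0, 28.3]] [159  98  46]
215 [[533.8, 29.8], [534.0, 31.3], [535.0, 27.7]] [162  99  49]
218 [[527.9, 29.3], [528.1, 30.9], [529.2, 26.8]] [162 102  51]
221 [[522.4, 25.9], [522.7, 26.7], [522.7, 29.9]] [165 102  53]
224 [[516.4, 26.2], [516.4, 29.1], [516.8, 29.2]] [160 100  48]
227 [[510.1, 28.9], [510.3, 30.2], [511.0, 28.5]] [140  86  41]
230 [[503.9, 30.7], [504.4, 30.0], [504.8, 30.0]] [179 180 184]
```

View pics/a4.png

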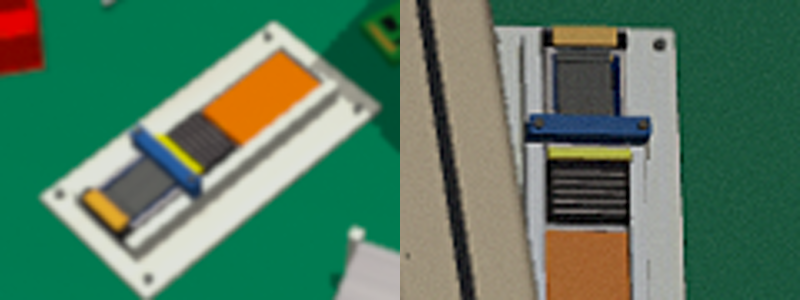

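The ridge-to-bridge distance is 13.9 mm (14 expected). The pad lies at z≈32 (home height), there is a gap of about 6 mm to the plate, and the plate is raised to 28 mm. All of this fits the carrier being home.

```bash
python3 -c "
from bench import r
print(r.hand_in())"
```

```text
the job is handed in; nothing more can be done
None
```

The carrier is loaded and the job is handed in, with the arm clear of everything. With the fingers shut I pressed the plate fully down (15–21 N) and slid the carrier about 85 mm under the bridge and leaf spring. It stopped hard against the end stop. I took the load off before lifting away; the arm moves ended at 9.1 s.

Last checks, from the top picture unless noted:
- **Position:** the ridge is 13.9 mm behind the middle of the bridge (14 expected). The carrier has cleared the plate by about 6 mm.
- **Flatness:** the carrier's pad lies at z ≈ 32 mm, the height for lying on the track floor. The leaf spring lies over the board.
- **Plate:** it has popped up again, with its top at 28 mm.
- **Contact at hand-in:** the wrist force was below 1 N, so the robot was touching nothing.

Two points were less clean:
- **Scene camera:** it gave about 17 mm for the ridge-to-bridge distance. I put that down to the front face of the bridge being counted in with its top, and did not check it separately.
- **Push at the stop:** the wrist briefly read 43 N forward and 48 N up. This was on the fingertips, well under the 120 N wrist limit. It is above the 40 N limit that applies to the arm and the gripper's body.

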